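# Clamp a specimen cup in a bench shaker's ratchet clamp

### The job

Clamp the yellow-lidded specimen cup in the bench shaker: swing the red lever over to free the ratchet pawl, wind the knob back until the cup fits, stand it upright between the two jaws, and swing the lever back again. Then turn the knob on, click by click, until you feel the clamp bear hard on the cup, and leave the ratchet holding it with a firm 12 to 33 N; at 50 N it cracks. Work the jaws by the knob only, and leave the other things on the bench where they stand.

Things in the scene. Friction and masses are not known exactly. Their poses are not given: they have to be found in the camera images.
- shaker: White bench shaker, fixed, 244 (x) x 150 (y) mm. Origin: centre of its underside, on the bench; z up. Platform top 54 mm above the bench. On it two blue jaws face each other along x at y = 0, each a V of upright black pads, 50 mm wide in y, 100 to 120 mm above the bench, that grips the lid. Guide rods at y = +-40 mm, top at 70 mm. Grey drive block at x = +19 to +119 mm, 84 mm high.
- seat (a point): Point on the platform, 54 mm above the bench, midway between the jaws when they are 67 mm apart: the centre of the cup's underside goes here. Its axes are the shaker's.
- jaw: Moving blue jaw. Origin: in its face plane, at bench height, y = 0 of the shaker. The knob moves it to the shaker's -x, 6.1 mm per rad (1.6 mm per click). From the rest's origin to the jaw's, along the shaker's x, is the width of the round thing that just fits: 60 mm at knob = 0, 74 mm at most. A 62 mm lid goes in from above at 66 mm or more.
- rest: The other blue jaw, origin likewise in its face plane, at x = -85 mm on the shaker. It floats: pushed by the cup it gives way to -x at 2 to 4 N for a hidden 0 to 12 mm (an adjusting screw inside is set differently each time) and then meets a stiff buffer. Only then the clamping force rises, by about 12 to 17 N per click. Nothing outside shows where the buffer is.
- knob (a joint): Angle of the ratchet knob, rad; grows as it tightens, clockwise from above; -2.29 to 2.95. The pawl drops in as it passes each multiple of 0.262 (24 teeth). Let go between two under load, it runs back to the lower one. With the pawl in it cannot turn down. Turning it takes 0.03 to 0.10 Nm idle, and 0.06 Nm more per 10 N of clamping force.
- knob_top (a point): Centre of the top of the round black ribbed knob, 135 mm above the bench: 41 mm across, gripping side from 104 to 128 mm above the bench, axis vertical. The steel ratchet wheel under it is 60 mm across, its top 96 mm above the bench.
- pawl_lever (a joint): Angle of the pawl's cam lever, rad, counterclockwise from above: 0 = pawl sprung into the wheel, 1.66 = end of its swing, pawl held clear (from about 1.3). Stays where it is left; takes 2 to 3 N at its post. Below 0.3 the pawl works again.
- lever_top (a point): Top centre of the upright red post on the cam lever, 127 mm above the bench: 10 mm across, free from 104 mm above the bench up. It moves on a level arc of radius 34 mm about a vertical axis at x = +98, y = -45 mm on the shaker; at angle 0 it lies at -140 degrees from that axis in the shaker's frame. Push it sideways or take it between the fingers from above.
- cup_yellow: Specimen cup with a yellow screw lid, loose: 67 mm high, lid 62 mm across from 54 to 67 mm above its underside, body 54 mm across; about 0.1 kg. Origin: centre of its underside, z up.
- cup_blue: The same cup with a blue lid; a bystander, not to be moved. Origin: centre of its underside.
- timer: White lab timer lying on the bench, 62 x 66 x 20 mm; a bystander. Origin: centre of its underside.
- oil: Small brown dropper bottle, 27 mm across, 86 mm high; a bystander. Origin: centre of its underside.
- rack: White wire tube rack, 43 x 121 x 55 mm; a bystander. Origin: centre of its underside.

How it is judged:
On the way, in this order (a step that is already met when the one before it is completed fails the run):
1. the lever is swung over and the pawl held clear (value of joint pawl_lever above 1.25 rad), for 0.1 s.
2. the jaw is wound back so that the cup fits (x of jaw in the frame of shaker above -0.0215 m), for 0.1 s.
3. the yellow-lidded cup stands on the platform between the jaws (z of cup_yellow in the frame of shaker between 0.05 and 0.058 m and angle between cup_yellow's own z axis and vertical below 0.15 rad and x of cup_yellow in the frame of shaker between -0.067 and -0.039 m and y of cup_yellow in the frame of shaker between -0.012 and 0.012 m), for 0.2 s.
At the end, for the whole second after the job is handed in: The lever is back below 0.4 rad with the ratchet holding; the jaw bears on the yellow-lidded cup with 10 to 36 N and the rest with over 7 N; the cup stands at rest on the platform (underside within 4 mm), within 8 mm of the clamp's centre line, tilted less than 0.15 rad (value of joint pawl_lever below 0.4 rad and contact force between jaw and cup_yellow between 10 and 36 N and contact force between rest and cup_yellow above 7 N and z of cup_yellow in the frame of shaker between 0.05 and 0.058 m and angle between cup_yellow's own z axis and vertical below 0.15 rad and y of cup_yellow in the frame of shaker between -0.008 and 0.008 m and linear speed of cup_yellow below 0.01 m/s); the robot touches nothing.
It fails at once if the cup is cracked: the jaw presses on it with more than 50 N (contact force between jaw and cup_yellow above 50 N).
It fails at once if the moving jaw is pushed by the robot (over 4 N) instead of by the knob (contact force between any of the fingers, the arm and jaw above 4 N).
It fails at once if the cup is tipped over (angle between cup_yellow's own z axis and vertical above 0.6 rad).
It fails at once if a bystander is moved by more than 30 mm (distance of any of cup_blue, timer, oil, rack from where it was at the start of the episode above 0.03 m).
It also fails if it takes over 72 s, if anything falls off the work surface, if the arm or the gripper's body presses on something with over 40 N, if the wrist force passes 120 N, or if a joint passes its speed limit or range.

### The arm

A 6-joint arm with a two-finger parallel gripper is mounted at the origin on the work surface; the furniture and walls round the work are solid. World frame = base frame: x ahead of the robot, y to its left, z up, the work surface at z = 0. Lengths are in m, angles in rad, forces in N, time in s.
With the tool pointing down it reaches from about 0.4 to 0.925 m from the base axis. Payload 12.5 kg.
Tool frame: the origin (TCP) lies midway between the tips of the shut fingers; the grasp point (between the pads) lies 19 mm behind it; z points along the fingers, y is the line along which they close (so a half turn about z gives the same grasp; the last joint's range is limited). The gripper opens to 95 mm and grips with 3 to 60 N. Pads are 20 mm wide; open, the fingers measure 119 mm over their backs; the gripper's body (75 mm by 180 mm) begins 59 mm behind the grasp point.
Start: joints at [1.223, 0.491, 1.559, -0, 1.092, -0.106], TCP at [0.15, 0.607, 0.215] pointing down, gripper open.
Joint ranges: [-3.1, 3.1], [-0.84, 2.19], [0.05, 2.79], [-1.13, 4.28], [0.06, 2.93], [-2.69, 2.69]. Speed limits (rad/s): [2.22, 2.22, 2.79, 3.14, 3.14, 3.14].

### API

Orientations are given as [roll, pitch, yaw] about the fixed x, y, z axes, in that order (R = Rz(yaw) Ry(pitch) Rx(roll)).
In Python, from station import bot gives the robot as it stands. The module is installed in compiled form; this text tells all that it offers.
- The arm moves only by the shell command python3 -m crank 'ROWS' [FORCE]. ROWS is a JSON list of rows, 1 to 20 of them, each of 5 numbers: dx, dy, dz in m, then a turn about the tool's z in rad, then the finger opening in m; each row shifts and turns the commanded pose from where the row before left it, along the tool's axes as they then stand; what a row does not reach is not made up. A row lasts 1/8 s, in which the tool goes at most 0.0625 m and 0.188 rad, less where a joint would pass 70% of its speed; a pose out of reach is approached as far as the arm can. The fingers move at their own pace and stop on an object; FORCE is the grip in N (left out, the last holds). Time passes only in rows, so rows that do not move let the fingers close. It prints the time, the measured TCP pose, the force, the opening and the grip force at its end.
- bot.get_state(): the state, without advancing time (a new reading comes with each control period).
- bot.read_camera(name): name is "side" or "top"; returns (picture, depth): 400x640x3 uint8, red, green, blue; 400x640 float32, m along the optical axis (not along the pixel's ray), 0 where there is no reading.
- bot.calibration(name): a dict with "fx", "fy", "cx", "cy" (pixels), "rvec" (rotation vector, rad) and "tvec" (3), from world to camera coordinates, as OpenCV has them. Camera axes: x right, y down, z forward; pixel columns grow to the right and rows downward; lengths in m; the calibration is good to about 2 mm. A picture is of the moment at which its call begins. calibration takes no time and is no camera call.
- bot.job_done(): hands the job in; it is judged then, once.
The state is a dict: "clock": time; "joint_pos": joint angles; "joint_velocities": joint speeds; "tau": joint torques, N m; "tool_pos": TCP position; "orientation": TCP orientation; "ft_force": force on the tool from outside, world axes, zero at the start; "ft_torque": the same for the moment, N m; "grip_width": finger opening in m; "grasp_force": force on a finger pad.
Only numpy, scipy, OpenCV 4.12 (cv2) and the standard library are available. Lean on these libraries where they do the work, as an engineer would, in place of code of your own. Each camera call takes 0.05 s, during which the arm holds its last target. There are 200 camera calls.

## Working session

There is one attempt and no reset: what is moved stays moved. The work goes in short steps, Python scripts to look and compute and a shell command to move; the robot and the scene stay as the last step left them, time stands still between calls to the robot, and variables do not carry over. Pictures are saved under pics/ and viewed, at most 10 in all, crops included, and the job is handed in when it is done.

```bash
mkdir -p pics; cat > h.py <<'E'
import numpy as np, cv2
from station import bot
def look(name, fn=None):
    im,d=bot.read_camera(name); im=np.array(im); d=np.array(d)
    if fn: cv2.imwrite('pics/'+fn, im[:,:,::-1])
    return im,d
def cloud(name,d):
    c=bot.calibration(name); R=cv2.Rodrigues(np.array(c['rvec'],float))[0]; t=np.array(c['tvec'],float).ravel()
    v,u=np.mgrid[:d.shape[0],:d.shape[1]]
    P=np.stack([(u-c['cx'])/c['fx']*d,(v-c['cy'])/c['fy']*d,d],-1)
    W=(P-t)@R; W[d<=0]=np.nan
    return W
E
python3 - <<'E'
from h import *
for n in('top','side'):
    im,d=look(n,n+'0.png'); np.savez(n+'0.npz',im=im,d=d,W=cloud(n,d))
s=bot.get_state(); print(s)
E
```

```text
{'clock': 0.1, 'joint_pos': array([ 1.22341549e+00,  4.91479667e-01,  1.55937509e+00,  4.70409294e-05,
        1.09168260e+00, -1.05564267e-01]), 'joint_velocities': array([-0.00142527,  0.00025596, -0.00066016,  0.00036845,  0.00138657,
        0.00099617]), 'tau': array([ 2.03716001e-03, -6.13628554e+01, -2.58608848e+01,  6.94285613e-02,
        4.69188101e-02, -8.65908578e-05]), 'tool_pos': array([0.14954254, 0.60663735, 0.21413699]), 'orientation': array([-3.14065760e+00, -1.41033971e-04,  2.89975431e+00]), 'ft_force': array([-0.34058527,  0.03627692,  0.10485657]), 'ft_torque': array([-0.00927493,  0.02625362, -0.01169345]), 'grasp_force': 0.0, 'grip_width': 0.09518940120205743}
```

View pics/top0.png

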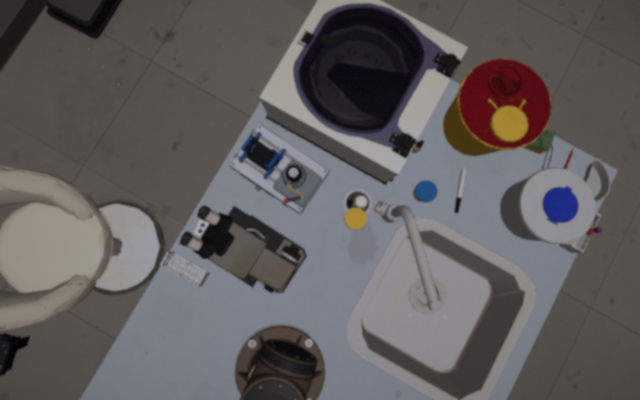

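View pics/side0.png

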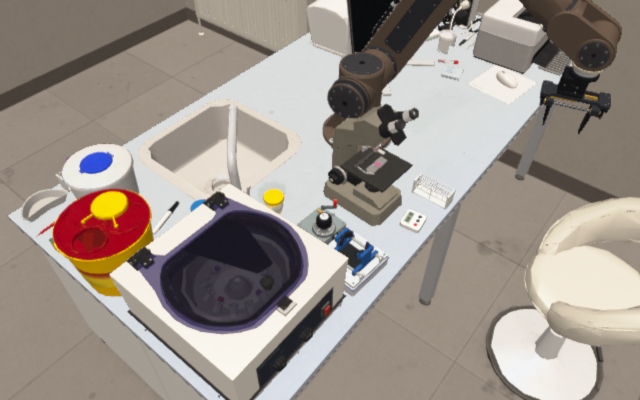

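Top: shaker around (280,168), knob (293,173), red post near (288,198), yellow lid (356,218), blue lid (426,190), microscope at (245,250). Now a crop and coordinates.

```bash
python3 - <<'E'
from h import *
z=np.load('top0.npz'); im,W=z['im'],z['W']
a=cv2.resize(im[115:265,215:415],None,fx=4,fy=4,interpolation=cv2.INTER_CUBIC); cv2.imwrite('pics/c1.png',a[:,:,::-1])
for u,v in[(293,173),(288,198),(356,218),(357,200),(426,190),(260,155),(245,250),(190,268),(320,205),(236,158),(395,210),(350,300)]: print(u,v,W[v,u].round(3))
z2=np.load('side0.npz'); i2,W2=z2['im'],z2['W']
for u,v in[(325,220),(274,198),(335,203),(413,219),(575,100)]: print('s',u,v,W2[v,u].round(3))
def blob(name,im,W,lo,hi,box,zr):
    h=cv2.cvtColor(im,cv2.COLOR_RGB2HSV); m=cv2.inRange(h,lo,hi)>0
    M=np.zeros_like(m); M[box[1]:box[3],box[0]:box[2]]=1; m&=M; m&=(W[...,2]>zr[0])&(W[...,2]<zr[1])
    p=W[m]; print(name,m.sum(),np.nanmedian(p,0).round(4),((np.nanmin(p,0)+np.nanmax(p,0))/2).round(4),(np.nanmax(p,0)-np.nanmin(p,0)).round(4))
blob('ytop',im,W,(15,100,80),(35,255,255),(335,200,375,240),(.055,.09))
blob('btop',im,W,(95,100,60),(125,255,255),(410,175,440,205),(.055,.09))
blob('yside',i2,W2,(15,100,80),(35,255,255),(255,180,295,215),(.055,.09))
for n,i,w,b in(('top',im,W,(270,180,330,215)),('side',i2,W2,(300,190,350,220))):
    blob('red'+n,i,w,(0,120,60),(8,255,255),b,(.05,.2))
    blob('black'+n,i,w,(0,0,0),(180,255,80),(275,155,310,185) if n=='top' else (305,205,340,240),(.126,.15))
    blob('all128'+n,i,w,(0,0,0),(180,255,255),(275,155,310,185) if n=='top' else (305,205,340,240),(.128,.15))
E
```

```text
293 173 [ 0.535 -0.04   0.132]
288 198 [ 0.473 -0.025  0.1  ]
356 218 [ 0.421 -0.21   0.065]
357 200 [ 0.477 -0.22   0.017]
426 190 [ 0.498 -0.407  0.063]
260 155 [0.601 0.056 0.053]
245 250 [0.338 0.051 0.333]
190 268 [0.288 0.244 0.054]
320 205 [ 0.464 -0.113  0.001]
236 158 [0.593 0.123 0.054]
395 210 [ 0.436 -0.302  0.138]
350 300 [ 0.191 -0.197 -0.003]
s 325 220 [ 0.551 -0.035  0.136]
s 274 198 [ 0.428 -0.204  0.065]
s 335 203 [ 0.47  -0.018  0.12 ]
s 413 219 [0.399 0.21  0.013]
s 575 100 [0.173 0.604 0.327]
ytop 364 [ 0.4212 -0.2075  0.0652] [ 0.4227 -0.2075  0.0651] [0.0584 0.0556 0.0109]
btop 357 [ 0.4956 -0.4056  0.0653] [ 0.4955 -0.4054  0.0653] [0.0572 0.0583 0.0118]
yside 280 [ 0.4253 -0.2069  0.0669] [ 0.4206 -0.2078  0.0642] [0.0639 0.0598 0.0179]
redtop 7 [ 0.4651 -0.0207  0.1242] [ 0.4667 -0.0209  0.1214] [0.0071 0.0056 0.0073]
blacktop 95 [ 0.535  -0.0397  0.131 ] [ 0.5382 -0.0407  0.1314] [0.0379 0.0393 0.0107]
all128top 158 [ 0.5372 -0.0396  0.1329] [ 0.5379 -0.0395  0.1338] [0.0374 0.0366 0.0112]
redside 21 [ 0.4686 -0.0183  0.1228] [ 0.4668 -0.0188  0.1166] [0.0145 0.0067 0.0279]
blackside 65 [ 0.5486 -0.0365  0.1315] [ 0.5431 -0.0388  0.1327] [0.0292 0.0385 0.0128]
all128side 133 [ 0.5404 -0.039   0.1338] [ 0.5387 -0.0388  0.1342] [0.0381 0.0385 0.0124]
```

View pics/c1.png

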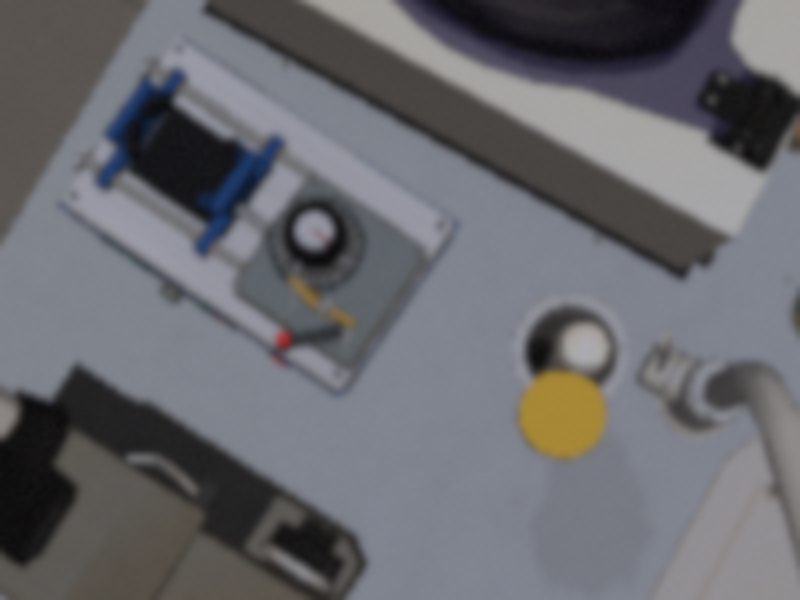

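Crop: shaker long axis runs down-right, jaws at crop (140,120)/(240,190), knob (315,232), red post (283,340), a tap and strainer next to the yellow cup (562,415). Next I fit the shaker's pose and build a height map around it.

```bash
python3 - <<'E'
from h import *
z=np.load('top0.npz'); im,W=z['im'],z['W']; z2=np.load('side0.npz'); i2,W2=z2['im'],z2['W']
a=cv2.resize(i2[150:300,180:420],None,fx=3.3,fy=3.3,interpolation=cv2.INTER_CUBIC); cv2.imwrite('pics/c2.png',a[:,:,::-1])
k=np.array([.538,-.0395])
near=lambda W:(np.hypot(W[...,0]-.565,W[...,1]-.02)<.16)
m=near(W)&(W[...,2]>.045)&(W[...,2]<.062)
m=cv2.morphologyEx(m.astype(np.uint8),cv2.MORPH_OPEN,np.ones((2,2)))>0
print(cv2.minAreaRect(W[m][:,:2].astype(np.float32)*1000))
m=near(W)&(W[...,2]>.079)&(W[...,2]<.089)
print('block',cv2.minAreaRect(W[m][:,:2].astype(np.float32)*1000))
# blue jaws
for n,i,w in(('t',im,W),('s',i2,W2)):
    h=cv2.cvtColor(i,cv2.COLOR_RGB2HSV); m=(cv2.inRange(h,(95,110,50),(125,255,255))>0)&near(w)
    nl,l,st,c=cv2.connectedComponentsWithStats(m.astype(np.uint8))
    for j in range(1,nl):
        if st[j,4]>15:
            p=w[l==j]; print(n,c[j].round(),st[j,4],np.median(p,0).round(4),p.min(0).round(3),p.max(0).round(3)); q=p[p[:,2]>.112]
            if len(q)>3: print('  hi',len(q),cv2.minAreaRect(q[:,:2].astype(np.float32)*1000))
# grid height map
Wa=np.concatenate([W.reshape(-1,3),W2.reshape(-1,3)]); Wa=Wa[~np.isnan(Wa).any(1)]
print('rows x .80->.24 ; cols y .2 -> -.36 (cm)')
for x in np.arange(.8,.22,-.03):
    print('%.2f'%x,' '.join('%3d'%(100*np.max(np.r_[Wa[(abs(Wa[:,0]-x)<.015)&(abs(Wa[:,1]-y)<.015),2],-.01])) for y in np.arange(.26,-.4,-.03)))
E
```

```text
((563.9449462890625, 0.0081939697265625), (236.19151306152344, 147.5554656982422), 55.65913772583008)
block ((583.9385375976562, -16.063186645507812), (224.0811767578125, 178.72300720214844), 59.68914031982422)
t [248. 145.] 111 [0.6157 0.0854 0.1159] [0.583 0.057 0.067] [0.659 0.109 0.122]
  hi 71 ((619.479248046875, 78.23699951171875), (19.19229507446289, 48.785888671875), 52.822208404541016)
t [273. 162.] 179 [0.5696 0.0145 0.1093] [ 0.535 -0.013  0.05 ] [0.611 0.043 0.122]
  hi 86 ((574.8912963867188, 15.725286483764648), (16.03498077392578, 47.65287780761719), 54.95835494995117)
s [342. 239.] 180 [0.5767 0.016  0.1013] [ 0.54  -0.002  0.051] [0.603 0.035 0.124]
  hi 74 ((575.2310180664062, 15.166313171386719), (18.140113830566406, 47.7171745300293), 65.06085968017578)
s [364. 258.] 279 [0.6303 0.0794 0.0918] [0.584 0.055 0.051] [0.663 0.109 0.123]
  hi 92 ((622.4222412109375, 79.77741241455078), (18.34410858154297, 51.25296401977539), 50.6348762512207)
rows x .80->.24 ; cols y .2 -> -.36 (cm)
0.80  -1  -1  -1  -1  -1  -1  -1   0  11  20  21  23  23  23  23  23  23  23  23  23  2
[... 1152 characters left out ...]
6  10  20  20   0   0
0.41   0   2   2   2  38  38  35  17  16   0   0   0   0   0   0   7   7   7   5  21  21   0   0
0.38   1   2   2  38  38  36  37  34  33  17   0   0   0   0   0   7   6   0   0  21  21   0   0
0.35   0   0   1  38  38  36  37  34  33  27  11   5   0   0   0   0   0   0   0  20  21   0  -1
0.32   5   0   0  16  35  36  36  34  32  27  25  10   0   0   0   0   0   0   1   0  21  21  -1
0.29   5   5   5   0  16  33  33  32  27  26  25   4   0   0   0   0   0   0   0   0  21  21  -1
0.26   5   5   6   0   0  17  16  16  26  26  25   0   0   0   0   0   0   0   1   0  21  21  -1
0.23   0   5   0   0   0   0   0   9  11  10   0   0   0   0   0   0   0   1   0  -1  20  22  -1
```

View pics/c2.png

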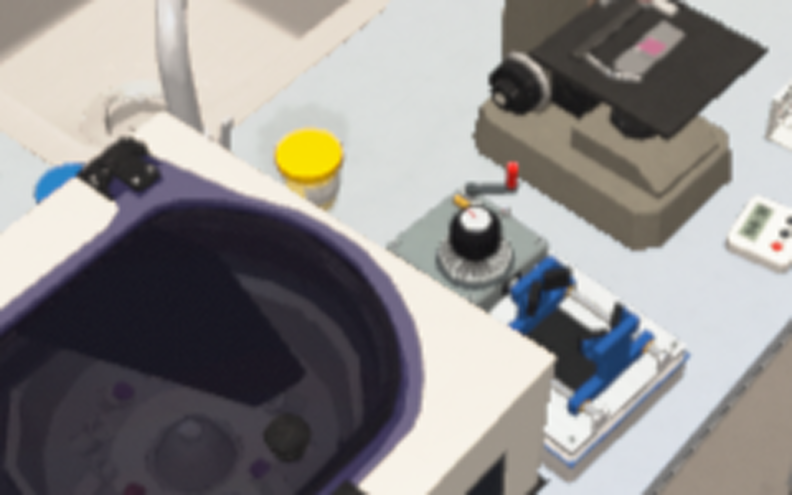

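Side crop confirms the layout: the post is upright red at (513,175), the knob at (475,235), the jaws are empty, and the cup is clear of its neighbours. I'll write the pose helper and check the clearance to the centrifuge.

```bash
cat >> h.py <<'E'
YAW=np.deg2rad(-124.6); U=np.array([np.cos(YAW),np.sin(YAW)]); V=np.array([-U[1],U[0]])
KN=np.array([.5383,-.0392]); KX=.0490; C=KN-KX*U
def sh(x,y): return C+x*U+y*V          # shaker mm->world xy
def insh(p): d=np.asarray(p)[...,:2]-C; return np.stack([d@U,d@V],-1)
def go(x,y,z,yaw=None,s=None):
    s=s or bot.get_state(); p=s['tool_pos']; a=s['orientation'][2]; d=np.array([x,y,z])-p
    t=0 if yaw is None else a-yaw
    print('tool at',p.round(4),'yaw',round(a,3),'| move dx %.4f dy %.4f dz %.4f turn %.3f'%(d[0]*np.cos(a)+d[1]*np.sin(a),d[0]*np.sin(a)-d[1]*np.cos(a),-d[2],t))
E
python3 - <<'E'
from h import *
for n in('top','side'):
    W=np.load(n+'0.npz')['W']; p=W[(W[...,2]>.15)&(W[...,0]>.48)&(W[...,1]<.2)&(W[...,1]>-.3)]
    q=insh(p)
    for a in(-.05,0,.05,.1,.15): 
        k=abs(q[:,0]-a)<.02
        if k.any(): print(n,a,np.percentile(q[k,1],1).round(3))
print('centre',C,'post',insh([.467,-.0197]),'post model',sh(.072,-.0669),'seat',sh(-.0485,0))
go(.15,.607,.45); go(*sh(.072,-.0669),.2,2.538)
E
```

```text
top -0.05 0.105
top 0 0.109
top 0.05 0.113
top 0.1 0.117
top 0.15 0.121
side -0.05 0.108
side 0 0.114
side 0.05 0.115
side 0.1 0.119
side 0.15 0.121
centre [0.56612434 0.00113368] post [ 0.0734361  -0.06976258] post model [ 0.47017177 -0.02014339] seat [0.59366477 0.0410558 ]
tool at [0.1495 0.6066 0.2141] yaw 2.9 | move dx -0.0004 dy 0.0005 dz -0.2359 turn 0.000
tool at [0.1495 0.6066 0.2141] yaw 2.9 | move dx -0.4614 dy -0.5318 dz 0.0141 turn 0.362
```

```bash
python3 -m crank '[[0,0,-0.059,0,0.05],[0,0,-0.059,0,0.05],[0,0,-0.059,0,0.05],[0,0,-0.059,0,0.05],[-0.038,-0.044,0,0,0.05],[-0.038,-0.044,0,0,0.05],[-0.038,-0.044,0,0,0.05],[-0.038,-0.044,0,0,0.05],[-0.038,-0.044,0,0,0.05],[-0.038,-0.044,0,0,0.05],[-0.038,-0.044,0,0,0.05],[-0.038,-0.044,0,0,0.05],[-0.038,-0.044,0,0,0.05],[-0.038,-0.044,0,0,0.05],[-0.038,-0.044,0,0,0.05],[-0.038,-0.044,0,0,0.05],[0,0,0,0.181,0.05],[0,0,0,0.181,0.05]]' 20; python3 -c "
from h import *
go(*sh(.0727,-.068),.12,2.538)"
```

```text
clock: 2.35
tool_pos: [0.4661, -0.0158, 0.45]
orientation: [-3.141, -0.001, 2.53]
ft_force: [0.7, 0.0, -0.3]
grip_width: 0.05
grasp_force: 0.0
tool at [ 0.4661 -0.0158  0.45  ] yaw 2.53 | move dx -0.0047 dy -0.0019 dz 0.3300 turn -0.008
```

```bash
python3 -m crank '[[-0.004,-0.002,0.06,0,0.04],[0,0,0.06,0,0.04],[0,0,0.06,0,0.04],[0,0,0.06,0,0.04],[0,0,0.06,0,0.04],[0,0,0.03,0,0.04],[0,0,0.011,0,0.04],[0,0,0,0,0.0],[0,0,0,0,0.0],[0,0,0,0,0.0],[0,0,0,0,0.0]]' 15; python3 -c "
from h import *
s=bot.get_state(); print(insh(s['tool_pos']),s['ft_force'])
look('side','s1.png');im,_=look('top')
cv2.imwrite('pics/s1t.png',cv2.resize(im[115:265,215:415],None,fx=3,fy=3)[:,:,::-1])"
```

```text
clock: 3.72
tool_pos: [0.4687, -0.0195, 0.1105]
orientation: [3.141, 0.002, 2.538]
ft_force: [-1.1, -5.1, 4.5]
grip_width: 0.0095
grasp_force: 15.0
[ 0.07226524 -0.06849315] [-1.08175275 -5.1420825   4.45263707]
```

View pics/s1.png

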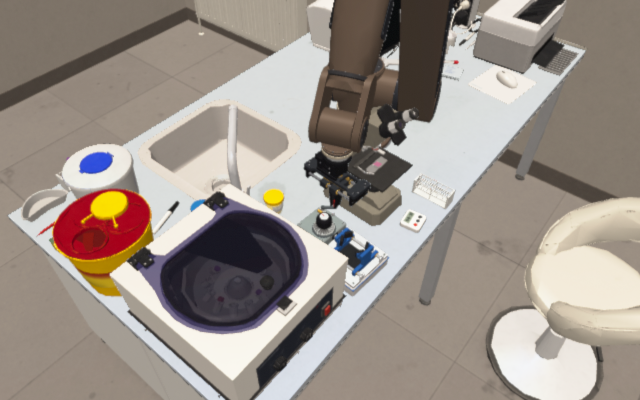

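```bash
python3 -m crank '[[0.007,-0.008,0,0,0],[0.0042,-0.0098,0,0,0],[0.0009,-0.0106,0,0,0],[-0.0024,-0.0103,0,0,0],[-0.0051,-0.0087,0,0,0],[0,0,0,0,0],[0,0,0,0,0]]'; python3 -c "
from h import *
s=bot.get_state(); q=insh(s['tool_pos'])-[.098,-.045]; print(q,np.hypot(*q),np.degrees(np.arctan2(q[1],q[0]))+140,s['ft_force'])"
```

```text
clock: 4.7
tool_pos: [0.4368, -0.0553, 0.1101]
orientation: [3.141, 0.0, 2.538]
ft_force: [-1.3, 0.9, 6.8]
grip_width: 0.0091
grasp_force: 15.0
[ 0.0218792  -0.02940287] 0.036650077039720966 86.6535875582191 [-1.32598242  0.91572649  6.84075095]
```

```bash
python3 -m crank '[[0,0,0,0,0.03],[0,0,0,0,0.03],[0,0,-0.05,0,0.03],[-0.037,0.0355,0,0,0.06],[-0.037,0.0355,0,0,0.06],[0,0,0,0.165,0.06],[0,0,0,0.165,0.06],[0,0,0,0.165,0.06],[0,0,0,0.165,0.06],[0,0,0,0.165,0.06],[0,0,0,0.165,0.06]]' 40; python3 -c "
from h import *
go(*KN,.102,1.55)
im,d=look('top'); W=cloud('top',d)
h=cv2.cvtColor(im,cv2.COLOR_RGB2HSV); m=(cv2.inRange(h,(0,120,60),(8,255,255))>0)&(abs(W[...,0]-.45)<.06)&(abs(W[...,1]+.03)<.06)
print(m.sum(), insh(np.nanmedian(W[m],0)))
"
```

```text
clock: 6.08
tool_pos: [0.5383, -0.0388, 0.1594]
orientation: [-3.141, -0.0, 1.542]
ft_force: [0.5, 0.3, -0.7]
grip_width: 0.06
grasp_force: 0.0
tool at [ 0.5383 -0.0388  0.1594] yaw 1.542 | move dx -0.0004 dy 0.0000 dz 0.0574 turn -0.008
0 [nan nan]
  return np.nanmean(a, axis, out=out, keepdims=keepdims)
```

```bash
python3 -m crank '[[0,0,0.04,0,0.06],[0,0,0.017,0,0.06],[0,0,0,0,0.03],[0,0,0,0,0.03],[0,0,0,0,0.03],[0,0,0,0,0.03]]' 40; python3 -m crank '[[0,0,0,-0.1,0.03],[0,0,0,-0.1,0.03]]'; python3 -c "
from h import *
s=bot.get_state();print(s['ft_torque'],s['orientation'][2])"
```

```text
clock: 6.88
tool_pos: [0.5374, -0.0388, 0.1033]
orientation: [-3.139, -0.0, 1.549]
ft_force: [-5.1, -1.3, 3.0]
grip_width: 0.0394
grasp_force: 40.0
clock: 7.12
tool_pos: [0.537, -0.0388, 0.1033]
orientation: [-3.139, -0.001, 1.752]
ft_force: [-9.0, -1.1, 3.5]
grip_width: 0.0395
grasp_force: 40.0
[-0.35158866  1.66141186 -0.0511246 ] 1.7518274103736222
```

```bash
python3 -m crank '[[0,0,0,-0.18,0.03],[0,0,0,-0.18,0.03],[0,0,0,-0.18,0.03],[0,0,0,-0.18,0.03],[0,0,0,-0.18,0.03],[0,0,0,-0.18,0.03],[0,0,0,-0.18,0.03],[0,0,0,-0.18,0.03],[0,0,0,-0.18,0.03],[0,0,0,-0.18,0.03],[0,0,0,0,0.03]]'; cat >> h.py <<'E'
def jaws():
    for n in('top','side'):
        i,d=look(n); w=cloud(n,d); h=cv2.cvtColor(i,cv2.COLOR_RGB2HSV); q=insh(w)
        m=(cv2.inRange(h,(95,110,50),(125,255,255))>0)&(w[...,2]>.108)&(w[...,2]<.13)&(abs(q[...,1])<.03)
        for a,b in((-.12,-.06),(-.045,.02)):
            k=m&(q[...,0]>a)&(q[...,0]<b); p=q[k]
            if len(p): print(n,k.sum(),'u med %.4f lo %.4f hi %.4f v mid %.4f'%(np.median(p[:,0]),*np.percentile(p[:,0],[3,97]),np.percentile(p[:,1],[2,98]).mean()))
E
python3 -c "
from h import *
s=bot.get_state();print(s['ft_torque'],s['orientation'][2]); jaws()"
```

```text
clock: 8.5
tool_pos: [0.5355, -0.0415, 0.1033]
orientation: [-3.141, -0.007, -2.731]
ft_force: [-19.9, -25.4, 6.6]
grip_width: 0.0394
grasp_force: 40.0
[-4.58967467  3.1762945  -0.01139626] -2.7308564956153276
top 56 u med -0.0972 lo -0.1018 hi -0.0911 v mid -0.0017
side 111 u med -0.0989 lo -0.1046 hi -0.0871 v mid 0.0014
side 81 u med -0.0049 lo -0.0170 hi 0.0024 v mid 0.0009
```

```bash
python3 -m crank '[[0.0037,-0.0014,0,-0.1,0.03],[0,0,0,-0.1,0.03],[0,0,0,-0.1,0.03],[0,0,0,0,0.03]]'; python3 -c "
from h import *
s=bot.get_state();print(s['ft_torque'],s['orientation'][2]); jaws()"
```

```text
clock: 9.1
tool_pos: [0.5356, -0.0425, 0.1033]
orientation: [-3.141, -0.001, -2.433]
ft_force: [-2.5, -6.9, -1.4]
grip_width: 0.0393
grasp_force: 40.0
[-1.31216187  0.43346875  0.06665511] -2.4330032803350936
top 66 u med -0.0969 lo -0.1019 hi -0.0900 v mid -0.0017
side 109 u med -0.0997 lo -0.1048 hi -0.0869 v mid 0.0016
side 81 u med -0.0029 lo -0.0139 hi 0.0045 v mid 0.0014
```

```bash
python3 -m crank '[[0,0,0,0,0.055],[0,0,0,0,0.055],[0,0,-0.06,0,0.055],[0,0,-0.06,0,0.075]]'; python3 - <<'E'
from h import *
P=[]
for n in('top','side'):
    W=np.load(n+'0.npz')['W'].reshape(-1,3); P.append(W[~np.isnan(W).any(1)])
P=np.concatenate(P); c=np.array([.4215,-.2077]); d=P[:,:2]-c; r=np.hypot(*d.T)
k=(P[:,2]>.105)&(r<.17)&(P[:,2]<.4); o=d[k]
f=d[(P[:,2]>.015)&(r>.036)&(r<.09)]
print('z>.105 near:',np.c_[o,P[k,2]][np.argsort(r[k])][:60:8].round(3).tolist())
for y in np.arange(.2,3.4,.2):
    def clr(o,hx,hy):
        a=abs(o@np.array([np.cos(y),np.sin(y)]))-hx; b=abs(o@np.array([np.sin(y),-np.cos(y)]))-hy
        return np.maximum(a,b).min().round(3)
    print(round(y,2),'body',clr(o,.0375,.09),'fingers',clr(f,.012,.052))
jaws()
go(*c,.15,3.0)
E
```

```text
clock: 9.7
tool_pos: [0.5356, -0.0414, 0.2242]
orientation: [3.141, -0.0, -2.435]
ft_force: [0.3, -0.5, 1.4]
grip_width: 0.0601
grasp_force: 0.0
z>.105 near: [[0.038, -0.054, 0.138], [0.038, -0.057, 0.138], [0.041, -0.057, 0.137], [0.037, -0.061, 0.125], [0.041, -0.062, 0.115], [0.043, -0.063, 0.125], [0.039, -0.067, 0.11], [0.006, -0.095, 0.113]]
0.2 body -0.017 fingers 0.008
0.4 body -0.025 fingers 0.01
0.6 body -0.024 fingers 0.002
0.8 body -0.025 fingers -0.005
1.0 body -0.014 fingers -0.008
1.2 body -0.001 fingers -0.011
1.4 body 0.009 fingers -0.008
1.6 body 0.017 fingers -0.005
1.8 body 0.024 fingers -0.005
2.0 body 0.027 fingers -0.002
2.2 body 0.022 fingers 0.003
2.4 body 0.01 fingers 0.013
2.6 body 0.005 fingers 0.021
2.8 body -0.0 fingers 0.024
3.0 body -0.0 fingers 0.013
3.2 body -0.008 fingers 0.008
side 108 u med -0.0997 lo -0.1049 hi -0.0866 v mid 0.0017
side 83 u med -0.0023 lo -0.0136 hi 0.0043 v mid 0.0014
tool at [ 0.538  -0.0418  0.2287] yaw -2.435 | move dx 0.1963 dy -0.0506 dz 0.0787 turn -5.435
```

```bash
python3 -m crank '[[0.049,-0.0127,0,0,0.08],[0.049,-0.0127,0,0,0.08],[0.049,-0.0127,0,0,0.08],[0.049,-0.0127,0,0,0.08],[0,0,0,0.165,0.08],[0,0,0,0.165,0.08],[0,0,0,0.165,0.08],[0,0,0,0.165,0.08],[0,0,0,0.165,0.08],[0,0,0,0.165,0.08],[0,0,0,0.165,0.08],[0,0,0,0.165,0.08],[0,0,0,0.165,0.08],[0,0,0,0.165,0.08]]'; python3 -c "
from h import *
go(.4215,-.2077,.0415,2.2)"
```

```text
clock: 11.55
tool_pos: [0.4336, -0.1758, 0.2209]
orientation: [-3.094, 0.03, 2.147]
ft_force: [0.6, -0.6, -0.5]
grip_width: 0.08
grasp_force: 0.0
tool at [ 0.4336 -0.1758  0.2209] yaw 2.147 | move dx -0.0201 dy -0.0276 dz 0.1794 turn -0.053
```

```bash
python3 -m crank '[[0,0,0.001,0,0.08],[0,0,0,0,0.08]]'; python3 -c "
from h import *
s=bot.get_state();print(s['joint_pos'].round(3),s['orientation'].round(3))
go(.4215,-.2077,.0415,2.2)"
```

```text
clock: 11.8
tool_pos: [0.4336, -0.176, 0.22]
orientation: [-3.093, 0.03, 2.156]
ft_force: [0.2, 0.3, 0.2]
grip_width: 0.08
grasp_force: 0.0
[-0.494  0.264  1.92  -0.069  0.956 -1.038] [-3.093  0.03   2.156]
tool at [ 0.4336 -0.176   0.22  ] yaw 2.156 | move dx -0.0197 dy -0.0276 dz 0.1785 turn -0.044
```

```bash
python3 -c "
from h import *
s=bot.get_state();print(s['tau'].round(2))
a,_=look('side','s2.png');b,_=look('top'); cv2.imwrite('pics/s2.png',cv2.resize(np.hstack([a[:,150:520],b[60:,170:540] if 0 else b[:,170:540]]),None,fx=1.08,fy=1.08)[:,:,::-1])"
```

```text
[ 1.000e-02 -4.284e+01 -2.323e+01 -1.300e-01  6.000e-02  5.000e-02]
```

View pics/s2.png

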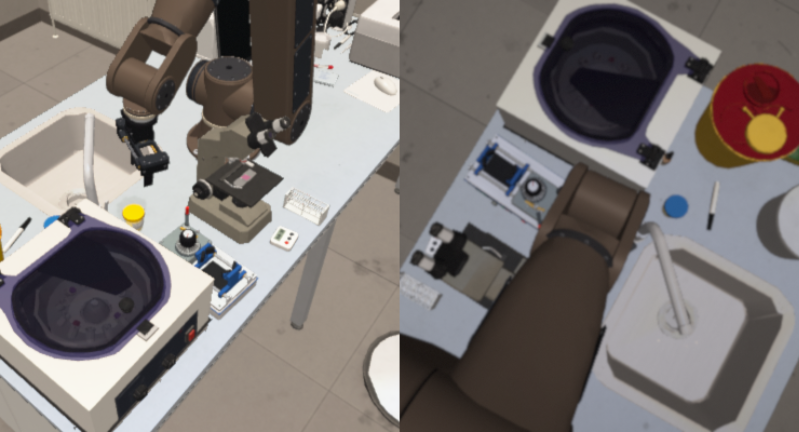

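The image shows the arm clear of everything but slightly tilted and short of the cup (lid at (133,213) left half). I'll nudge it and watch the tilt.

```bash
python3 -m crank '[[-0.01,-0.014,0,0,0.08],[-0.01,-0.014,0,0,0.08],[0,0,0,0,0.08]]'; python3 -c "
from h import *
s=bot.get_state();print(s['joint_pos'].round(3),s['orientation'].round(3))
go(.4215,-.2077,.0415,2.2)"
```

```text
clock: 12.28
tool_pos: [0.4208, -0.2096, 0.2222]
orientation: [-3.093, 0.03, 2.15]
ft_force: [-0.4, 1.2, -0.2]
grip_width: 0.08
grasp_force: 0.0
[-0.57   0.262  1.915 -0.069  0.957 -1.109] [-3.093  0.03   2.15 ]
tool at [ 0.4208 -0.2096  0.2222] yaw 2.15 | move dx 0.0012 dy 0.0016 dz 0.1807 turn -0.050
```

The tilt came from joint 6 hitting its range (-2.69) during the last translation. I can undo it at the opposite limit, which also leaves a usable pick yaw.

```bash
python3 -m crank '[[0,0,0,0.185,0.08],[0,0,0,0.185,0.08],[0,0,0,0.185,0.08],[0,0,0,0.185,0.08],[0,0,0,0.185,0.08],[0,0,0,0.185,0.08],[0,0,0,0.185,0.08],[0,0,0,0.185,0.08],[0,0,0,0.185,0.08],[0,0,0,0.185,0.08],[0,0,0,0.185,0.08],[0,0,0,0.185,0.08],[0,0,0,0.185,0.08],[0,0,0,0.185,0.08],[0,0,0,0.185,0.08],[0,0,0,0.185,0.08],[0,0,0,0.185,0.08],[0,0,0,0.185,0.08],[0,0,0,0.185,0.08],[0,0,0,0.185,0.08]]'; python3 -c "
from h import *
s=bot.get_state();print(s['joint_pos'].round(3),s['orientation'].round(3))"; python3 -m crank '[[0,0,0,0.185,0.08]]';python3 -c "
from h import *
s=bot.get_state();print(s['joint_pos'].round(3),s['orientation'].round(3))"
```

```text
clock: 14.78
tool_pos: [0.4212, -0.2082, 0.2221]
orientation: [3.117, -0.051, -1.554]
ft_force: [-0.3, 0.5, 0.2]
grip_width: 0.0802
grasp_force: 0.0
[-0.567  0.262  1.916 -0.069  0.957  2.598] [ 3.117 -0.051 -1.554]
clock: 14.9
tool_pos: [0.4122, -0.2212, 0.2229]
orientation: [3.138, -0.03, -1.713]
ft_force: [-0.4, 0.6, -0.2]
grip_width: 0.0801
grasp_force: 0.0
[-0.617  0.256  1.922 -0.034  0.954  2.686] [ 3.138 -0.03  -1.713]
```

```bash
python3 -m crank '[[0,0,0,0.1,0.08]]';python3 -c "
from h import *
s=bot.get_state();print(s['joint_pos'].round(3),s['orientation'].round(3),s['tool_pos'])"
```

```text
clock: 15.02
tool_pos: [0.4008, -0.2357, 0.223]
orientation: [-3.13, -0.003, -1.79]
ft_force: [0.2, -0.2, 0.2]
grip_width: 0.08
grasp_force: 0.0
[-0.675  0.249  1.931  0.003  0.949  2.684] [-3.13e+00 -3.00e-03 -1.79e+00] [ 0.40082289 -0.23566111  0.2229715 ]
```

```bash
python3 -m crank '[[0,0,0,-0.163,0.08],[0,0,0,-0.163,0.08],[0,0,0,-0.163,0.08]]';python3 -c "
from h import *
s=bot.get_state();print(s['joint_pos'].round(3),s['orientation'].round(3),s['tool_pos'])
go(.4215,-.2077,.0415)"
```

```text
clock: 15.4
tool_pos: [0.4008, -0.2356, 0.2229]
orientation: [-3.134, -0.009, -1.295]
ft_force: [0.2, 0.3, 0.1]
grip_width: 0.0802
grasp_force: 0.0
[-6.740e-01  2.490e-01  1.931e+00  2.000e-03  9.490e-01  2.190e+00] [-3.134 -0.009 -1.295] [ 0.40076267 -0.23559917  0.22294877]
tool at [ 0.4008 -0.2356  0.2229] yaw -1.295 | move dx -0.0212 dy -0.0276 dz 0.1814 turn 0.000
```

```bash
python3 -m crank '[[-0.0212,-0.0276,0,0,0.08],[0,0,0.06,0,0.08],[0,0,0.06,0,0.08]]';python3 -c "
from h import *
go(.4215,-.2077,.0415)"
```

```text
clock: 15.78
tool_pos: [0.4235, -0.2084, 0.1021]
orientation: [-3.132, -0.011, -1.299]
ft_force: [1.3, -0.2, -0.3]
grip_width: 0.08
grasp_force: 0.0
tool at [ 0.4235 -0.2084  0.1021] yaw -1.299 | move dx -0.0012 dy 0.0017 dz 0.0606 turn 0.000
```

```bash
python3 -m crank '[[-0.0012,0.0017,0.03,0,0.08],[0,0,0.03,0,0.08],[0,0,0,0,0.04],[0,0,0,0,0.04],[0,0,0,0,0.04],[0,0,0,0,0.04]]' 12;python3 -c "
from h import *
s=bot.get_state();print(s['ft_force'],s['orientation'])"
```

```text
clock: 16.52
tool_pos: [0.4221, -0.2084, 0.0439]
orientation: [-3.132, -0.011, -1.3]
ft_force: [-0.9, -0.7, 5.5]
grip_width: 0.0616
grasp_force: 12.0
[-0.8903452  -0.71977381  5.47626362] [-3.13226201 -0.01064171 -1.29962816]
```

```bash
python3 -m crank '[[0,0,-0.06,0,0.04],[0,0,-0.06,0,0.04],[0,0,-0.06,0,0.04]]';python3 -c "
from h import *
go(*sh(-.0488,0),.224)"
```

```text
clock: 16.9
tool_pos: [0.4195, -0.2066, 0.2254]
orientation: [-3.133, -0.01, -1.3]
ft_force: [0.3, -1.1, -1.0]
grip_width: 0.0616
grasp_force: 12.0
tool at [ 0.4195 -0.2066  0.2254] yaw -1.3 | move dx -0.1922 dy -0.2344 dz 0.0014 turn 0.000
```

Length 0.303 → 6 rows, then 13 turning rows.

```bash
python3 -m crank '[[-0.032,-0.0391,0,0,0.04],[-0.032,-0.0391,0,0,0.04],[-0.032,-0.0391,0,0,0.04],[-0.032,-0.0391,0,0,0.04],[-0.032,-0.0391,0,0,0.04],[-0.032,-0.0391,0,0,0.04],[0,0,0,-0.1744,0.04],[0,0,0,-0.1744,0.04],[0,0,0,-0.1744,0.04],[0,0,0,-0.1744,0.04],[0,0,0,-0.1744,0.04],[0,0,0,-0.1744,0.04],[0,0,0,-0.1744,0.04],[0,0,0,-0.1744,0.04],[0,0,0,-0.1744,0.04],[0,0,0,-0.1744,0.04],[0,0,0,-0.1744,0.04],[0,0,0,-0.1744,0.04],[0,0,0,-0.1744,0.04],[0,0,0,0,0.04]]';python3 -c "
from h import *
s=bot.get_state();print(s['joint_pos'].round(3),s['orientation'].round(3))
go(*sh(-.0488,0),.102,.967)
for n in('top','side'):
    im,d=look(n); W=cloud(n,d); q=insh(W); h=cv2.cvtColor(im,cv2.COLOR_RGB2HSV)
    m=(cv2.inRange(h,(15,100,80),(35,255,255))>0)&(abs(q[...,0]+.05)<.06)&(abs(q[...,1])<.06)
    p=q[m]; print(n,m.sum(), np.median(p,0) if len(p) else '')
    if n=='side': cv2.imwrite('pics/s3.png',cv2.resize(im[130:290,260:460],None,fx=3,fy=3)[:,:,::-1])
jaws()"
```

```text
clock: 19.4
tool_pos: [0.5887, 0.0121, 0.2228]
orientation: [-3.135, -0.046, 1.015]
ft_force: [-0.0, 0.2, -1.7]
grip_width: 0.0617
grasp_force: 12.0
[-0.112  0.424  1.653  0.051  1.051  0.419] [-3.135 -0.046  1.015]
tool at [0.5887 0.0121 0.2228] yaw 1.015 | move dx 0.0275 dy -0.0111 dz 0.1208 turn 0.048
top 0 
side 441 [-0.0373835   0.02090207]
side 111 u med -0.0995 lo -0.1046 hi -0.0865 v mid 0.0024
side 59 u med -0.0030 lo -0.0144 hi 0.0053 v mid 0.0098
```

View pics/s3.png

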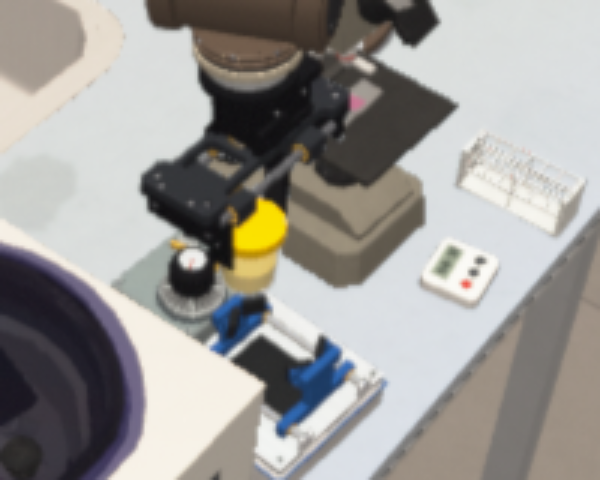

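Picture: the cup is held at crop (262,240), tilted because I hit the joint-6 limit again. I'll keep turning to the opposite limit, which is close to the placing yaw of 4.108, and cancel the tilt there.

```bash
python3 -m crank '[[0,0,0,-0.184,0.04],[0,0,0,-0.184,0.04],[0,0,0,-0.184,0.04],[0,0,0,-0.184,0.04],[0,0,0,-0.184,0.04],[0,0,0,-0.184,0.04],[0,0,0,-0.184,0.04],[0,0,0,-0.184,0.04],[0,0,0,-0.184,0.04],[0,0,0,-0.184,0.04],[0,0,0,-0.184,0.04],[0,0,0,-0.184,0.04],[0,0,0,-0.184,0.04],[0,0,0,-0.184,0.04],[0,0,0,-0.184,0.04],[0,0,0,-0.184,0.04],[0,0,0,-0.184,0.04],[0,0,0,-0.1,0.04]]';python3 -c "
from h import *
s=bot.get_state();print(s['joint_pos'].round(3),s['orientation'].round(3))"
```

```text
clock: 21.85
tool_pos: [0.5907, 0.0359, 0.2229]
orientation: [-3.128, 0.009, -2.084]
ft_force: [1.2, 0.1, -0.1]
grip_width: 0.0616
grasp_force: 12.0
[-5.200e-02  4.290e-01  1.644e+00  2.000e-03  1.052e+00 -2.681e+00] [-3.128  0.009 -2.084]
```

```bash
python3 -m crank '[[0,0,0,0.091,0.04],[0,0,0,0,0.04]]';python3 -c "
from h import *
go(*sh(-.0488,0),.102,.967-np.pi)
for n in('top','side'):
    im,d=look(n); W=cloud(n,d); q=insh(W); h=cv2.cvtColor(im,cv2.COLOR_RGB2HSV)
    m=(cv2.inRange(h,(15,100,80),(35,255,255))>0)&(abs(q[...,0]+.05)<.06)&(abs(q[...,1])<.06)
    p=q[m]; print(n,m.sum(), np.percentile(p,[2,50,98],0) if len(p) else '')"
```

```text
clock: 22.1
tool_pos: [0.5906, 0.0368, 0.2229]
orientation: [-3.129, 0.011, -2.172]
ft_force: [0.7, 0.1, -0.9]
grip_width: 0.0617
grasp_force: 12.0
tool at [0.5906 0.0368 0.2229] yaw -2.172 | move dx -0.0056 dy -0.0001 dz 0.1209 turn 0.003
top 0 
side 314 [[-0.07660249 -0.03575391]
 [-0.05907611  0.00341439]
 [-0.0391093   0.05151586]]
```

```bash
python3 -m crank '[[-0.0056,0,0,0,0.04],[0,0,0.04,0,0.04],[0,0,0.04,0,0.04],[0,0,0.028,0,0.04],[0,0,0,0,0.04]]';python3 -c "
from h import *
go(*sh(-.0488,0),.098,.967-np.pi); print(insh(bot.get_state()['tool_pos']))
im,d=look('side'); W=cloud('side',d); cv2.imwrite('pics/s4.png',cv2.resize(im[170:290,290:430],None,fx=4,fy=4)[:,:,::-1])"
```

```text
clock: 22.82
tool_pos: [0.5948, 0.0414, 0.1133]
orientation: [-3.132, 0.009, -2.171]
ft_force: [-0.2, -0.2, -0.4]
grip_width: 0.0618
grasp_force: 12.0
tool at [0.5948 0.0414 0.1133] yaw -2.171 | move dx 0.0006 dy 0.0008 dz 0.0153 turn 0.004
[-0.04944519  0.00075906]
```

View pics/s4.png

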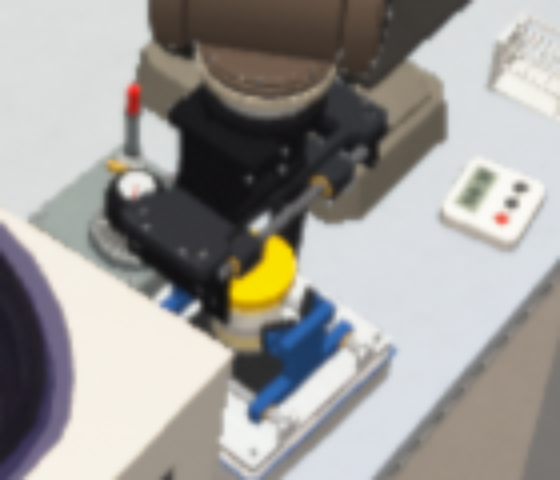

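The cup (265,275) sits above and between the jaws, clear of both, and the red post (133,100) is swung over. I'll lower it now.

```bash
python3 -m crank '[[0.0006,0.0008,0.006,0,0.04],[0,0,0.006,0,0.04],[0,0,0.003,0,0.04],[0,0,0,0,0.04],[0,0,0,0,0.04]]';python3 -c "
from h import *
s=bot.get_state(); print(s['ft_force'],s['ft_torque'],insh(s['tool_pos']))"
```

```text
clock: 23.5
tool_pos: [0.5948, 0.0413, 0.1001]
orientation: [-3.129, 0.011, -2.171]
ft_force: [-0.5, 0.2, -0.9]
grip_width: 0.0619
grasp_force: 12.0
[-0.54237855  0.17953171 -0.94574831] [ 0.0221044   0.08831292 -0.0184692 ] [-0.04939684  0.00080849]
```

```bash
python3 -m crank '[[0,0,0.0015,0,0.04],[0,0,0.001,0,0.04],[0,0,0,0,0.04]]'
```

```text
clock: 23.88
tool_pos: [0.5951, 0.0416, 0.098]
orientation: [-3.128, 0.011, -2.171]
ft_force: [0.3, 2.1, 5.4]
grip_width: 0.0619
grasp_force: 12.0
```

```bash
python3 -m crank '[[0,0,0,0,0.073],[0,0,0,0,0.073],[0,0,0,0,0.073],[0,0,-0.04,0,0.073],[0,0,-0.06,0,0.073],[0,0,0,0.1745,0.04],[0,0,0,0.1745,0.04],[0,0,0,0.1745,0.04],[0,0,0,0.1745,0.04],[0,0,0,0.1745,0.04],[0,0,0,0.1745,0.04],[0,0,0,0.1745,0.04],[0,0,0,0.1745,0.04],[0,0,0,0.1745,0.04]]' 15;python3 -c "
from h import *
s=bot.get_state(); print(s['joint_pos'].round(3))
go(*sh(.1189,-.0718),.110,2.538)
for n in('side','top'):
    im,d=look(n); W=cloud(n,d); q=insh(W); h=cv2.cvtColor(im,cv2.COLOR_RGB2HSV)
    m=(cv2.inRange(h,(15,100,80),(35,255,255))>0)&(abs(q[...,0]+.05)<.05)&(abs(q[...,1])<.05)&(W[...,2]>.1)
    p=np.c_[q[m],W[m][:,2]]; print(n,m.sum(), np.percentile(p,[2,50,98],0) if len(p) else '')
    m=(cv2.inRange(h,(0,120,60),(8,255,255))>0)&(abs(q[...,0]-.11)<.05)&(abs(q[...,1]+.06)<.04)&(W[...,2]>.09)
    p=q[m]; print('post',m.sum(),np.median(p,0) if len(p) else '')
    if n=='side': cv2.imwrite('pics/s5.png',cv2.resize(im[170:290,290:430],None,fx=4,fy=4)[:,:,::-1])
"
```

```text
clock: 25.62
tool_pos: [0.5931, 0.0411, 0.1973]
orientation: [3.131, 0.012, 2.536]
ft_force: [-0.1, -0.2, -1.3]
grip_width: 0.0399
grasp_force: 0.0
[-0.043  0.459  1.668  0.003  0.999 -1.009]
tool at [0.5931 0.0411 0.1973] yaw 2.536 | move dx 0.0709 dy -0.1673 dz 0.0873 turn -0.002
side 494 [[-0.09193244 -0.0278096   0.1065579 ]
 [-0.05484958  0.00102116  0.12099375]
 [-0.0156707   0.02861024  0.30844226]]
post 22 [ 0.11808847 -0.06928886]
top 0 
post 5 [ 0.11863635 -0.07103888]
```

View pics/s5.png

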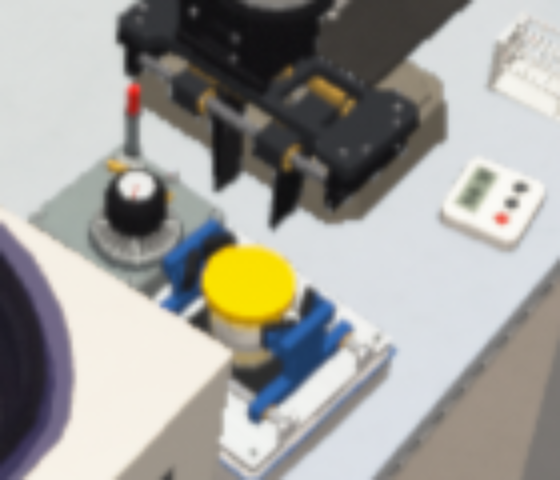

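The cup stands upright between the jaws (lid at (250,285)) with its top 121 mm above the bench. The post is where expected, so I'll swing it back.

```bash
python3 -m crank '[[0.0236,-0.0558,0,0,0.04],[0.0236,-0.0558,0,0,0.04],[0.0236,-0.0558,0,0,0.04],[0,0,0.045,0,0.04],[0,0,0.03,0,0.04],[0,0,0.011,0,0.04],[0,0,0,0,0],[0,0,0,0,0],[0,0,0,0,0]]' 15;python3 -c "
from h import *
s=bot.get_state(); print(s['ft_force'],insh(s['tool_pos']))"
```

```text
clock: 26.85
tool_pos: [0.442, -0.0568, 0.1095]
orientation: [3.131, 0.014, 2.542]
ft_force: [0.4, 0.0, 0.6]
grip_width: 0.0153
grasp_force: 0.0
[0.44880537 0.03545466 0.64137426] [ 0.11821312 -0.06925692]
```

Fingers are still closing, so I'll hold a little and then swing back along the arc (reverse rows, to about 0).

```bash
python3 -m crank '[[0,0,0,0,0],[0,0,0,0,0],[0.0051,0.0087,0,0,0],[0.0024,0.0103,0,0,0],[-0.0009,0.0106,0,0,0],[-0.0042,0.0098,0,0,0],[-0.0062,0.007,0,0,0],[0,0,0,0,0]]' 15;python3 -c "
from h import *
s=bot.get_state(); q=insh(s['tool_pos'])-[.098,-.045]; print(s['ft_force'],insh(s['tool_pos']),np.degrees(np.arctan2(q[1],q[0]))+140)"
```

```text
clock: 27.85
tool_pos: [0.4715, -0.0204, 0.1092]
orientation: [3.13, 0.013, 2.542]
ft_force: [1.7, 4.7, -4.3]
grip_width: 0.0097
grasp_force: 15.0
[ 1.65379933  4.72688587 -4.25794503] [ 0.07145354 -0.06568385] -2.075822200266117
```

```bash
python3 -m crank '[[0,0,0,0,0.03],[0,0,0,0,0.03],[0,0,-0.05,0,0.03],[-0.0328,0.0101,0,0,0.06],[-0.0328,0.0101,0,0,0.06],[0,0,0,-0.182,0.06],[0,0,0,-0.182,0.06],[0,0,0,-0.182,0.06],[0,0,0,-0.182,0.06],[0,0,0,-0.182,0.06],[0,0,0,-0.182,0.06],[0,0,0,-0.182,0.06],[0,0,0,-0.182,0.06]]' 40;python3 -c "
from h import *
go(.537,-.0408,.1025,4.0-2*np.pi); print(bot.get_state()['joint_pos'].round(3))
for n in('side','top'):
    im,d=look(n); W=cloud(n,d); q=insh(W); h=cv2.cvtColor(im,cv2.COLOR_RGB2HSV)
    m=(cv2.inRange(h,(0,120,60),(8,255,255))>0)&(abs(q[...,0]-.09)<.05)&(abs(q[...,1]+.06)<.04)&(W[...,2]>.09)
    p=q[m]; print('post',m.sum(),np.median(p,0) if len(p) else '')"
```

```text
clock: 29.48
tool_pos: [0.5357, -0.0415, 0.1606]
orientation: [-3.13, 0.012, -2.28]
ft_force: [0.3, -0.3, -0.2]
grip_width: 0.06
grasp_force: 0.0
tool at [ 0.5357 -0.0415  0.1606] yaw -2.28 | move dx -0.0013 dy -0.0005 dz 0.0581 turn 0.003
[-0.203  0.427  1.847  0.006  0.852 -2.639]
post 6 [ 0.06852087 -0.06382326]
post 0
```

```bash
python3 -m crank '[[-0.0013,-0.0005,0.04,0,0.06],[0,0,0.018,0,0.06],[0,0,0,0,0.03],[0,0,0,0,0.03],[0,0,0,0,0.03],[0,0,0,0,0.03]]' 40;python3 -c "
from h import *
s=bot.get_state(); print(s['ft_force'],s['ft_torque'],s['orientation'][2]); jaws()"; python3 -m crank '[[0,0,0,0.18,0.03],[0,0,0,0.18,0.03],[0,0,0,0.18,0.03],[0,0,0,0.18,0.03]]';python3 -c "
from h import *
s=bot.get_state(); print(s['ft_force'],s['ft_torque'],s['orientation'][2])"
```

```text
clock: 30.32
tool_pos: [0.5381, -0.0404, 0.1033]
orientation: [-3.129, 0.013, -2.286]
ft_force: [-1.7, 1.1, 6.9]
grip_width: 0.0394
grasp_force: 40.0
[-1.68043006  1.11403844  6.87862501] [0.43668481 0.55414829 0.02075272] -2.2860713536186315
top 65 u med -0.0972 lo -0.1019 hi -0.0903 v mid -0.0018
side 110 u med -0.0990 lo -0.1043 hi -0.0868 v mid 0.0017
side 79 u med -0.0024 lo -0.0127 hi 0.0037 v mid 0.0007
clock: 30.92
tool_pos: [0.5384, -0.041, 0.1032]
orientation: [-3.139, 0.018, -3.011]
ft_force: [0.2, -2.1, 0.7]
grip_width: 0.0395
grasp_force: 40.0
[ 0.15719848 -2.14927893  0.67926847] [-0.95726789 -0.0723544   0.06708012] -3.0108788760468363
```

```bash
cat >> h.py <<'E'
def tq():
    s=bot.get_state(); a=s['orientation'][2]; a+=2*np.pi*(a<-1.6)
    print('turned %.3f  tz %.3f  F %s  t %.2f'%(3.997-a,s['ft_torque'][2],s['ft_force'].round(1),s['clock']))
E
for k in 1 2 3 4; do python3 -m crank '[[0,0,0,0.18,0.03]]' >/dev/null; python3 -c "from h import *;tq()"; done; python3 -c "from h import *;jaws()"
```

```text
turned 0.905  tz 0.083  F [-0.3 -4.7  2.9]  t 31.05
turned 1.084  tz 0.105  F [-0.8 -3.8  9. ]  t 31.18
turned 1.264  tz 0.059  F [ 0.3 -7.3  5.3]  t 31.30
turned 1.444  tz 0.027  F [-0.3 -7.4 10.3]  t 31.43
top 67 u med -0.0968 lo -0.1019 hi -0.0904 v mid -0.0016
side 107 u med -0.0996 lo -0.1051 hi -0.0866 v mid 0.0015
side 78 u med -0.0107 lo -0.0209 hi -0.0038 v mid 0.0020
```

```bash
for k in 1 2 3 4 5 6 7 8 9 10; do python3 -m crank '[[0,0,0,0.0655,0.03]]' >/dev/null; python3 -c "from h import *;tq()"; done; python3 -c "from h import *;jaws()"
```

```text
turned 1.505  tz 0.065  F [-0.6 -8.   7.1]  t 31.65
turned 1.572  tz 0.051  F [-1.7 -7.9  7.3]  t 31.77
turned 1.637  tz 0.033  F [-1.3 -8.5  7.9]  t 31.90
turned 1.703  tz 0.105  F [-2.  -7.2  8.8]  t 32.02
turned 1.768  tz 0.073  F [-2.2 -7.7  7.8]  t 32.15
turned 1.834  tz 0.013  F [-2.3 -9.2  9.4]  t 32.27
turned 1.899  tz 0.114  F [-1.3 -9.   9.6]  t 32.40
turned 1.965  tz 0.038  F [ -2.3 -10.5   6.8]  t 32.52
turned 2.030  tz 0.095  F [ -3.6 -10.1   7.4]  t 32.65
turned 2.096  tz 0.027  F [ -2.6 -10.    6.5]  t 32.77
top 69 u med -0.0989 lo -0.1038 hi -0.0908 v mid -0.0023
side 108 u med -0.1010 lo -0.1064 hi -0.0891 v mid 0.0019
side 78 u med -0.0148 lo -0.0265 hi -0.0081 v mid 0.0009
```

```bash
for k in 1 2 3 4 5 6; do python3 -m crank '[[0,0,0,0.0437,0.03]]' >/dev/null; python3 -c "from h import *;tq()"; done; python3 -c "from h import *;jaws()"
```

```text
turned 2.138  tz 0.060  F [-2.7 -9.3  7.2]  t 33.00
turned 2.183  tz 0.032  F [ -3.  -10.8   7.6]  t 33.12
turned 2.226  tz 0.080  F [ -3.2 -10.2   8. ]  t 33.25
turned 2.270  tz 0.102  F [ -2.6 -10.9   7.3]  t 33.38
turned 2.314  tz 0.061  F [ -2.7 -10.9   8.6]  t 33.50
turned 2.357  tz 0.060  F [ -4.  -10.9   8.2]  t 33.62
top 75 u med -0.1002 lo -0.1056 hi -0.0908 v mid -0.0029
side 111 u med -0.1026 lo -0.1076 hi -0.0896 v mid 0.0025
side 76 u med -0.0160 lo -0.0270 hi -0.0104 v mid 0.0017
```

```bash
for k in 1 2 3 4 5 6; do python3 -m crank '[[0,0,0,0.0437,0.03]]' >/dev/null; python3 -c "from h import *;tq()"; done; python3 -c "from h import *;jaws()"
```

```text
turned 2.401  tz 0.066  F [ -3.3 -10.    9.1]  t 33.85
turned 2.445  tz 0.025  F [ -4.2 -10.9   8.6]  t 33.98
turned 2.488  tz 0.026  F [ -3.3 -10.9   8.1]  t 34.10
turned 2.532  tz 0.065  F [-4.1 -9.9  8.7]  t 34.23
turned 2.576  tz 0.076  F [ -4.6 -10.3  10. ]  t 34.35
turned 2.620  tz 0.068  F [ -4.2 -10.9   9.4]  t 34.48
top 74 u med -0.1014 lo -0.1073 hi -0.0927 v mid -0.0022
side 108 u med -0.1044 lo -0.1096 hi -0.0925 v mid 0.0016
side 75 u med -0.0186 lo -0.0279 hi -0.0117 v mid 0.0026
```

```bash
for k in 1 2 3 4 5 6; do python3 -m crank '[[0,0,0,0.0437,0.03]]' >/dev/null; python3 -c "from h import *;tq()"; done
```

```text
turned 2.663  tz -0.009  F [ -4.6 -10.6   9.2]  t 34.70
turned 2.707  tz 0.090  F [-2.8 -7.5  7.3]  t 34.83
turned 2.751  tz 0.074  F [-4.8 -8.6  8.6]  t 34.95
turned 2.795  tz 0.028  F [-5.4 -9.8  8.4]  t 35.08
turned 2.838  tz 0.105  F [-5.2 -9.5  8.9]  t 35.20
turned 2.882  tz 0.051  F [-5.8 -9.5  9.1]  t 35.33
```

```bash
for k in 1 2 3 4 5 6; do python3 -m crank '[[0,0,0,0.0437,0.03]]' >/dev/null; python3 -c "from h import *;tq()"; done; python3 -c "from h import *;jaws()"
```

```text
turned 2.926  tz -0.021  F [-5.1 -8.9  8.8]  t 35.45
turned 2.969  tz 0.065  F [-5.6 -8.3  8.9]  t 35.58
turned 3.013  tz 0.082  F [-7.1 -9.2  9.1]  t 35.70
turned 3.057  tz 0.157  F [-5.2 -8.8  9.7]  t 35.83
turned 3.100  tz 0.120  F [-6.4 -8.8  8.8]  t 35.95
turned 3.144  tz 0.144  F [-6.2 -7.9  8.1]  t 36.08
top 75 u med -0.1044 lo -0.1092 hi -0.0939 v mid -0.0011
side 109 u med -0.1070 lo -0.1125 hi -0.0950 v mid 0.0012
side 68 u med -0.0219 lo -0.0295 hi -0.0167 v mid 0.0021
```

```bash
for k in 1 2 3 4 5; do python3 -m crank '[[0,0,0,0.022,0.03]]' >/dev/null; python3 -c "from h import *;tq()"; done
```

```text
turned 3.165  tz 0.125  F [-6.2 -7.4  8.7]  t 36.30
turned 3.187  tz 0.024  F [-6.  -7.8  8.6]  t 36.42
turned 3.209  tz 0.138  F [-5.5 -7.2  9.1]  t 36.55
turned 3.231  tz 0.164  F [-7.  -7.8  9.4]  t 36.67
turned 3.253  tz 0.191  F [-6.2 -8.5  8.6]  t 36.80
```

```bash
for k in 1 2 3 4 5; do python3 -m crank '[[0,0,0,-0.022,0.03]]' >/dev/null; python3 -c "from h import *;tq()"; done
```

```text
turned 3.231  tz 0.060  F [-5.5 -7.9  8.1]  t 36.92
turned 3.208  tz 0.120  F [-5.1 -7.1  9. ]  t 37.05
turned 3.186  tz -0.006  F [-5.1 -6.5  8. ]  t 37.17
turned 3.164  tz -0.145  F [-4.7 -7.9  8.1]  t 37.30
turned 3.143  tz -0.299  F [-4.  -6.   8.1]  t 37.42
```

```bash
python3 -m crank '[[0,0,0,0.04,0.03],[0,0,0,0,0.052],[0,0,0,0,0.052],[0,0,0,0,0.052],[0,0,-0.04,0,0.052],[0,0,-0.06,0,0.052],[0,0,-0.06,0,0.052],[0,0,0,0,0.052]]';python3 -c "
from h import *
tq(); jaws()
for n in('side','top'):
    im,d=look(n); W=cloud(n,d); q=insh(W); h=cv2.cvtColor(im,cv2.COLOR_RGB2HSV)
    m=(cv2.inRange(h,(0,120,60),(8,255,255))>0)&(abs(q[...,0]-.09)<.05)&(abs(q[...,1]+.06)<.04)&(W[...,2]>.09)
    p=q[m]; print('post',m.sum(),np.median(p,0) if len(p) else '')
    m=(cv2.inRange(h,(15,100,80),(35,255,255))>0)&(abs(q[...,0]+.05)<.05)&(abs(q[...,1])<.05)&(W[...,2]>.1)&(W[...,2]<.13)
    p=np.c_[q[m],W[m][:,2]]; print(n,m.sum(), np.percentile(p,[2,50,98],0) if len(p) else '')
    if n=='side': cv2.imwrite('pics/s6.png',cv2.resize(im[170:290,290:430],None,fx=4,fy=4)[:,:,::-1])"
```

```text
clock: 38.42
tool_pos: [0.5366, -0.0408, 0.2666]
orientation: [3.124, -0.017, 0.814]
ft_force: [0.7, 0.1, -0.2]
grip_width: 0.0524
grasp_force: 0.0
turned 3.183  tz -0.052  F [ 0.7  0.1 -0.2]  t 38.42
side 109 u med -0.1076 lo -0.1126 hi -0.0947 v mid 0.0015
side 69 u med -0.0218 lo -0.0307 hi -0.0157 v mid 0.0019
post 20 [ 0.06973236 -0.06609161]
side 415 [[-0.09355935 -0.02636816  0.10579107]
 [-0.06428254  0.0028224   0.12205106]
 [-0.0340625   0.0284899   0.12706974]]
post 0 
top 0
```

View pics/s6.png

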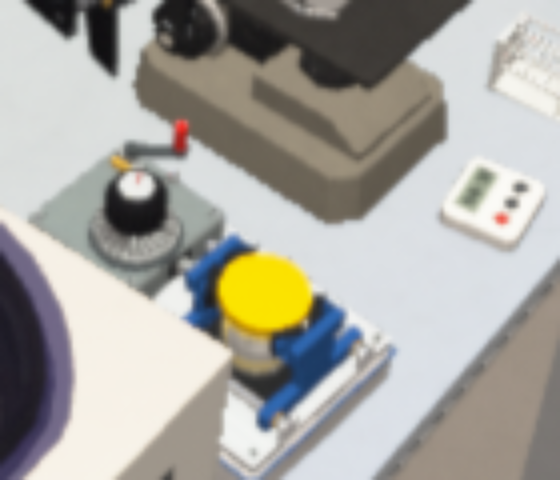

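The cup (265,290) is upright and held between both jaws, and the lever's post (181,137) is back at 0. The torque rise puts the clamp force at roughly 17 N on the tooth. The gripper is clear, so I'm handing in.

```bash
python3 -c "
from station import bot
print(bot.job_done())"
```

```text
the job is handed in; nothing more can be done
None
```

I handed the job in at about 38 s of the 72 s allowed: the yellow-lidded cup stands upright between the jaws, the lever is back at about 0 and the ratchet is holding, with a clamping force I estimate at 17 N from the knob torque (not measured directly, and no verdict was returned).

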